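Pour grinding balls from a spout carton into the weighing bowl

ROBOT

A 7-joint arm with a two-finger parallel gripper is mounted at the origin on the work surface. World frame = base frame: x ahead of the robot, y to its left, z up, the work surface at z = 0. Lengths are in m, angles in rad, forces in N, time in s.
With the tool pointing down it reaches from about 0.425 to 0.875 m from the base axis. Payload 8.4 kg.
Tool frame: the origin (TCP) lies on the centre line of the jaws, within the pads' length; the fingertips stand 11 mm ahead of it and the grasp point (between the pads) lies 8 mm behind it; z points along the fingers, y is the line along which they close (so a half turn about z gives the same grasp; the last joint's range is limited). The gripper opens to 87 mm and grips with 3 to 60 N. Pads are 19 mm wide; open, the fingers measure 117 mm over their backs; the gripper's body (75 mm by 190 mm) begins 51 mm behind the grasp point.
Start: joints at [-1.204, 0.333, 0.04, 1.465, -0.013, 1.343, -0.059], TCP at [0.292, 0.581, 0.234] pointing down, gripper open.
Joint ranges: [-2.58, 2.58], [-0.38, 2.09], [-1.3, 1.39], [0.25, 2.4], [-1.5, 4.64], [0.08, 2.09], [-2.65, 2.65]. Speed limits (rad/s): [2.22, 2.22, 2.79, 2.79, 3.14, 3.14, 3.14].

INTERFACE

Orientations are given as a 3x3 rotation matrix whose columns are the frame's x, y, z axes.
In Python, from cell import manip gives the robot as it stands.
- The arm moves only by the tool arm_command, never from a script. Its argument "steps" is one flat list of numbers, 5 for each row, row after row: the shift along the tool's x, y, z in cm, then the turn about the tool's z in degrees, then the finger opening in cm, from 0 to 8.7. In form: [x, y, z, spin, jaw, x, y, z, spin, jaw, ...]. A call has 1 to 10 rows; each row shifts and turns the commanded pose from where the row before left it, along the tool's axes as they then stand; what a row does not reach is not made up. A row lasts 1/10 s, in which the tool goes at most 50 mm and 8.59 degrees, less where a joint would pass 70% of its speed; a pose out of reach is approached as far as the arm can. A call with a gripper value outside its range is refused whole. The fingers move at their own pace and stop on an object; the grip force is fixed at half the most. Time passes only in rows, so rows that do not move let the fingers close. It gives the time, the measured TCP pose, the force, the opening and the grip force at its end, in the units of the state.
- manip.read_state(): the state, without advancing time (a new reading comes with each control period).
- manip.get_image(name): name is "side" or "top"; returns the picture (480x640x3 uint8, red, green, blue); there is no depth.
- manip.calibration(name): a dict with "fx", "fy", "cx", "cy" (pixels), "distortion" ([k1, k2, p1, p2, k3] as OpenCV has them; the pictures are not rectified), "pose" (4x4, takes a point from camera to world coordinates). Camera axes: x right, y down, z forward; pixel columns grow to the right and rows downward; lengths in m; the calibration is good to about 2 mm. A picture is of the moment at which its call begins. calibration takes no time and is no camera call.
- manip.hand_in(): hands the job in; it is judged then, once.
The state is a dict: "time_s": time; "joint_positions": joint angles; "joint_vel": joint speeds; "tau": joint torques, N m; "position": TCP position; "ee_rot": TCP orientation; "contact_force": force on the tool from outside, world axes, zero at the start; "torque": the same for the moment, N m; "opening": finger opening in m; "gripper_force": force on a finger pad.
Only numpy, scipy, OpenCV 4.12 (cv2) and the standard library are available. Lean on these libraries where they do the work, as an engineer would, in place of code of your own. Each camera call takes 0.05 s, during which the arm holds its last target. There are 200 camera calls.

TASK

With the carton standing on its mat, pull its folded pouring spout well out by the red tab, all or nearly all the way. Then pick the carton up, tilt it and pour all six white grinding balls into the steel bowl on the scale, and stand the carton back upright in the middle of its yellow-bordered mat. Do not tip the carton while the spout is folded in, keep the bowl in its place on the scale, and leave the other things on the table where they are.

Things in the scene. Friction and masses are not known exactly. Their poses are not given: they have to be found in the camera images.
- carton_mid (a point): Brown carton, blue band, clear window on top, standing free on the mat: 90 (x) x 56 (y) x 120 mm high, rigid, about 0.45 kg full. Point: its centre, 60 mm above its underside; z up, -x out of the spout face, y across the 56 mm width, the way to grasp it (mid-length, up to 40 mm below its top). With the spout out the balls roll out when it is tilted 45 degrees or more (50-55 is quick) to the spout.
- spout (a joint): Hinged metal spout in the carton's -x face, 49 mm wide, 40 mm high: 0 rad folded in flush (mouth shut), growing as its upper edge swings out and down about the hinge at its lower edge; stop at 1.4. It stays where left and takes about 0.04 N m to move (0.7 N at the tab). A pull over about 1.4 N straight outwards at the tab tips the carton, so the tab has to follow its arc.
- spout_tab (a point): Middle of the red pull tab on the spout's upper edge: 14 mm wide along the carton's y, 5 thick, 22 long, leaning out 41 degrees. The point lies 12 mm out from the spout's plate and 52 mm up from the hinge (126 mm above the carton's underside when folded). Pinch it across the 14 mm from above; it can turn between the finger pads. Axes turn with the spout; at joint 0 they are the carton's.
- spout_hinge (a point): Middle of the spout's hinge line, on the carton's -x face, 74 mm above its underside (from the carton's centre: 45 mm to -x and 14 mm up). The spout's axes: z along the plate from hinge to upper edge, -x outwards.
- mat: Flat fixed black rubber mat with a yellow dashed border, 170 mm (x) by 130 mm (y), 3 mm thick, on the table; origin at the centre of its underside, axes as the carton's at the start.
- scale_top (a point): Middle of the weighing platform of the fixed black bench scale (250 x 220 mm, platform 45 mm above the table, z up).
- bowl_in (a point): Middle of the inner floor of the loose round steel bowl on the scale, about 5 mm above its underside: rim radius 85 mm, height 60 mm, wall 4 mm, 0.4 kg; z up. The rim stands 105 mm above the table.
- ball0_center (a point): Centre of white ceramic grinding ball 1 of 6, 14 mm in diameter, 10 g, lying in the carton at the start in a tray 70 mm above the underside, which falls 5 degrees to the back.
- ball1_center (a point): Centre of white ceramic grinding ball 2 of 6, 14 mm in diameter, 10 g, lying in the carton at the start in a tray 70 mm above the underside, which falls 5 degrees to the back.
- ball2_center (a point): Centre of white ceramic grinding ball 3 of 6, 14 mm in diameter, 10 g, lying in the carton at the start in a tray 70 mm above the underside, which falls 5 degrees to the back.
- ball3_center (a point): Centre of white ceramic grinding ball 4 of 6, 14 mm in diameter, 10 g, lying in the carton at the start in a tray 70 mm above the underside, which falls 5 degrees to the back.
- ball4_center (a point): Centre of white ceramic grinding ball 5 of 6, 14 mm in diameter, 10 g, lying in the carton at the start in a tray 70 mm above the underside, which falls 5 degrees to the back.
- ball5_center (a point): Centre of white ceramic grinding ball 6 of 6, 14 mm in diameter, 10 g, lying in the carton at the start in a tray 70 mm above the underside, which falls 5 degrees to the back.
- bottle_mid (a point): Bystander: white bottle, 60 mm diameter, 140 mm high; its centre.
- tape_mid (a point): Bystander: yellow ring of tape lying flat, 90 mm outside diameter, 24 mm high; its centre.
- cup_mid (a point): Bystander: small aluminium cup, 66 mm at the rim, 50 mm high; its centre.
- spatula_grip (a point): Bystander: spatula 200 mm long lying on the table; middle of its handle.
- jar_mid (a point): Bystander: amber jar, 64 mm diameter, 75 mm high; its centre.

How it is judged:
By the outcome, as a careful person would: the job done as asked, in the order asked, and still so for the second after the job is handed in, with the robot touching nothing.
It also fails if it takes over 67 s, if anything falls off the work surface, if the arm or the gripper's body presses on something with over 40 N, if the wrist force passes 120 N, or if a joint passes its speed limit or range.

## Working session

There is one attempt and no reset: what is moved stays moved. The work goes in short steps, Python scripts to look and compute and a tool call to move; the robot and the scene stay as the last step left them, time stands still between calls to the robot, and variables do not carry over. Pictures are saved under pics/ and viewed, at most 10 in all, crops included, and the job is handed in when it is done.

Besides the shell and the picture viewer there is one more tool, called by a JSON object that holds its "name" and its "arguments". arm_command: Moves the arm, as the interface text tells. Its arguments: {"type":"object","properties":{"steps":{"type":"array","items":{"type":"number"}}},"required":["steps"]}

```bash
mkdir -p pics; ls
python3 - <<'E'
from cell import manip
import cv2,numpy as np
np.set_printoptions(precision=4,suppress=True)
for n in("side","top"):
    cv2.imwrite(f"pics/{n}0.png",manip.get_image(n)[:,:,::-1]); c=manip.calibration(n); print(n,c['fx'],c['cx'],c['cy'],c['distortion']);print(np.array(c['pose']))
s=manip.read_state();print(s['time_s'],s['position'],np.array(s['ee_rot']),s['opening'])
E
```

```text
pics
side 510.024350274303 317.13499689904233 235.3479262793743 [-0.0782  0.      0.      0.      0.    ]
[[ 0.9656 -0.1591  0.2057  0.4394]
 [-0.2599 -0.5628  0.7847 -0.7673]
 [-0.0091 -0.8112 -0.5848  0.736 ]
 [ 0.      0.      0.      1.    ]]
top 624.0109553276368 315.9778813193919 234.163242401139 [-0.1452  0.      0.      0.      0.    ]
[[ 0.0175 -0.9894  0.1439  0.4555]
 [-0.9998 -0.0157  0.0133  0.0672]
 [-0.0109 -0.1441 -0.9895  1.2873]
 [ 0.      0.      0.      1.    ]]
0.1 [0.2918 0.5804 0.2327] [[-0.8935  0.4491 -0.0006]
 [ 0.4491  0.8935 -0.0013]
 [-0.0001 -0.0015 -1.    ]] 0.08699652200888451
```

View pics/side0.png

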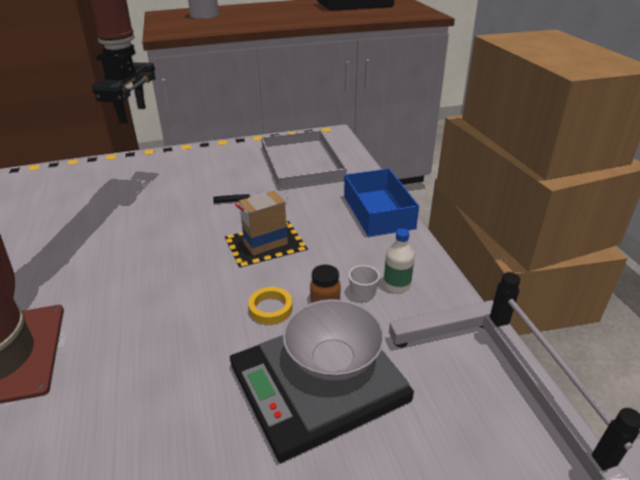

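View pics/top0.png

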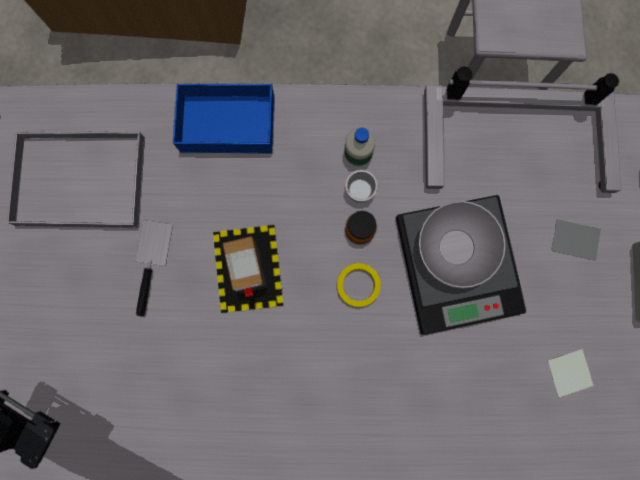

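The top view shows the carton at about (245,265) on its mat. The red tab at (249,292) faces the robot, and the bowl is at about (460,245) on the scale. The side view shows the carton at (264,222), the tab at (240,207) and the bowl at (333,342). Next I'll measure these.

```bash
cat > h.py <<'E'
from cell import manip
import cv2,numpy as np
np.set_printoptions(precision=4,suppress=True)
def ray(n,px):
    c=manip.calibration(n);K=np.array([[c['fx'],0,c['cx']],[0,c['fy'],c['cy']],[0,0,1]])
    u=cv2.undistortPoints(np.array(px,float).reshape(-1,1,2),K,np.array(c['distortion'])).reshape(-1,2)
    P=np.array(c['pose']);d=np.c_[u,np.ones(len(u))]@P[:3,:3].T
    return P[:3,3],d
def onz(n,px,z):
    o,d=ray(n,px);return o+d*((z-o[2])/d[:,2])[:,None]
def tri(pt,ps):
    A=np.zeros((3,3));b=np.zeros(3)
    for n,p in(("top",pt),("side",ps)):
        o,d=ray(n,[p]);d=d[0]/np.linalg.norm(d);M=np.eye(3)-np.outer(d,d);A+=M;b+=M@o
    return np.linalg.solve(A,b)
def hsv(n): return cv2.cvtColor(manip.get_image(n),cv2.COLOR_RGB2HSV)
def mask(h,lo,hi,box):
    m=cv2.inRange(h,lo,hi);x0,y0,x1,y1=box;k=np.zeros_like(m);k[y0:y1,x0:x1]=m[y0:y1,x0:x1];return k
def pts(m): return np.argwhere(m)[:,::-1].astype(np.float32)
def st():
    s=manip.read_state();R=np.array(s['ee_rot']);print('t',s['time_s'],'p',np.array(s['position']),'z',R[:,2],'y',R[:,1],'F',np.array(s['contact_force']),'op',s['opening'],'g',s['gripper_force']);print('q',np.array(s['joint_positions']));return s
E
python3 - <<'E'
from h import *
t=hsv("top");s=hsv("side")
def rect(n,P,z):
    q=onz(n,P,z)[:,:2].astype(np.float32);r=cv2.minAreaRect(q);print(n,'rect',r,len(P))
y=pts(mask(t,(20,120,120),(35,255,255),(205,215,290,320)));rect("top",y,.003)
ys=pts(mask(s,(18,120,120),(35,255,255),(220,215,312,268)));rect("side",ys,.003)
b=pts(mask(t,(5,60,60),(20,255,255),(215,230,270,300)));rect("top",b,.123)
w=pts(mask(t,(0,0,140),(180,60,255),(224,242,264,283)));rect("top",w,.123)
rd=[]
for h,bx in((t,(235,280,265,305)),(s,(225,195,260,220))):
    p=pts(mask(h,(0,120,80),(8,255,255),bx)|mask(h,(172,120,80),(180,255,255),bx));rd.append(p.mean(0));print(len(p),p.mean(0),p.min(0),p.max(0))
print('tab',tri(*rd))
for n,px in(("top",[460,245]),):
    pass
im=manip.get_image("top")[180:350,190:300];a=cv2.resize(im,None,fx=3.5,fy=3.5,interpolation=cv2.INTER_CUBIC)
im=manip.get_image("top")[180:350,380:540];b=cv2.resize(im,None,fx=2.5,fy=3.5,interpolation=cv2.INTER_CUBIC)
cv2.imwrite("pics/c1.png",np.hstack([a,b])[:,:,::-1])
E
```

```text
top rect ((0.5689395666122437, 0.2254614681005478), (0.16985824704170227, 0.12979434430599213), 8.000381469726562) 738
side rect ((0.5687844753265381, 0.2236160933971405), (0.16968677937984467, 0.13058771193027496), 8.064390182495117) 359
top rect ((0.5685122013092041, 0.2209293097257614), (0.09199849516153336, 0.05901486799120903), 14.663689613342285) 743
top rect ((0.5666046738624573, 0.2208644151687622), (0.05022086948156357, 0.05256475508213043), 14.319295883178711) 631
69 [248.1594 291.4928] [244. 287.] [252. 296.]
20 [238.95 206.6 ] [235. 204.] [243. 209.]
tab [0.5147 0.2076 0.1241]
```

View pics/c1.png

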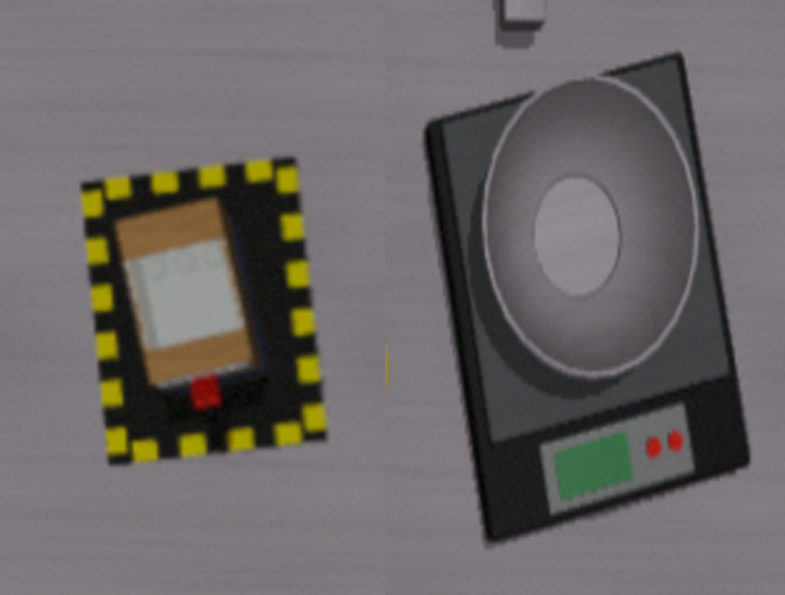

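The carton yaw is 14.6° and its centre is about (0.569, 0.2215). The tab predicted from that, (0.514, 0.207, 0.129), agrees with the triangulated (0.5147, 0.2076, 0.124). I'll move above the tab.

{"name": "arm_command", "arguments": {"steps": [-3.65, -2.35, 0, 0, 8.7, -3.65, -2.35, 0, 0, 8.7, -3.65, -2.35, 0, 0, 8.7, -3.65, -2.35, 0, 0, 8.7, -3.65, -2.35, 0, 0, 8.7, -3.65, -2.35, 0, 0, 8.7, -3.65, -2.35, 0, 0, 8.7, -3.65, -2.35, 0, 0, 8.7, -3.65, -2.35, 0, 0, 8.7, -3.65, -2.35, 0, 0, 8.7]}}

```text
time_s: 1.3
position: [0.5131, 0.2052, 0.2338]
ee_rot: [[-0.893, 0.449, 0.0], [0.449, 0.893, 0.0], [-0.0, 0.001, -1.0]]
contact_force: [1.3, 0.6, 0.1]
opening: 0.0871
gripper_force: 0.0
```

{"name": "arm_command", "arguments": {"steps": [0, 0, 0, -8.26, 6, 0, 0, 0, -8.26, 5, 0, 0, 0, -8.26, 5, 0, 0, 0, -8.26, 5, 0, 0, 0, -8.26, 5, 0, 0, 0, 0, 5]}}

```text
time_s: 1.9
position: [0.5125, 0.2068, 0.2336]
ee_rot: [[-0.967, -0.255, -0.0], [-0.255, 0.967, 0.0], [0.0, 0.0, -1.0]]
contact_force: [-0.3, 0.5, -0.6]
opening: 0.052
gripper_force: 0.0
```

Run:
```python
from h import *
s=st();R=np.array(s['ee_rot']);p=np.array(s['position'])
print((R.T@(np.array([.512,.2068,.131])-p))*100)
b=hsv("top");g=manip.get_image("top")
# bowl rim by Hough on top
gr=cv2.cvtColor(g,cv2.COLOR_RGB2GRAY)
c=cv2.HoughCircles(cv2.medianBlur(gr,3)[190:300,405:515],cv2.HOUGH_GRADIENT,1,50,param1=80,param2=20,minRadius=36,maxRadius=50);print(c)
c2=cv2.HoughCircles(gr[190:300,405:515],cv2.HOUGH_GRADIENT,1,50,param1=80,param2=12,minRadius=12,maxRadius=22);print(c2)
for cc,z in((c,.105),(c2,.05)):
    if cc is not None:
        x,y,r=cc[0][0];P=onz("top",[[405+x,190+y],[405+x+r,190+y],[405+x,190+y+r]],z);print(P,np.linalg.norm(P[1]-P[0]),np.linalg.norm(P[2]-P[0]))
```

```text
t 1.9 p [0.5125 0.2068 0.2336] z [-0.  0. -1.] y [-0.2545  0.9671  0.    ] F [-0.2886  0.4585 -0.5983] op 0.05198060604665931 g 0.0
q [-0.6963  0.1328  0.2567  1.7166 -0.035   1.2966  1.3958]
[ 0.0445  0.014  10.2575]
[[[58.5 54.5 42.7]]]
[[[50.5 57.5 17.2]]]
[[ 0.6118 -0.2006  0.105 ]
 [ 0.613  -0.2844  0.105 ]
 [ 0.5298 -0.1995  0.105 ]] 0.08382744198325551 0.08201440696364146
[[ 0.6128 -0.1967  0.05  ]
 [ 0.6133 -0.2317  0.05  ]
 [ 0.5781 -0.1962  0.05  ]] 0.03505658916599423 0.034677659443787374
```

{"name": "arm_command", "arguments": {"steps": [0, 0, 3, 0, 4, 0, 0, 3, 0, 4, 0, 0, 3, 0, 4, 0, 0, 1.2, 0, 4, 0, 0, 0, 0, 2.4, 0, 0, 0, 0, 2.4]}}

```text
time_s: 2.6
position: [0.5131, 0.2071, 0.1327]
ee_rot: [[-0.968, -0.251, 0.001], [-0.251, 0.968, 0.0], [-0.001, 0.0, -1.0]]
contact_force: [-0.1, 0.1, 0.4]
opening: 0.0307
gripper_force: 0.0
```

Run:
```python
from h import *
st()
a=manip.get_image("side")[150:270,190:330];b=manip.get_image("top")[220:320,200:300]
cv2.imwrite("pics/c2.png",np.hstack([cv2.resize(a,(560,480),interpolation=cv2.INTER_CUBIC)[:,40:440],cv2.resize(b,(400,480),interpolation=cv2.INTER_CUBIC)])[:,:,::-1])
```

```text
t 2.6 p [0.5131 0.2071 0.1327] z [ 0.001   0.0004 -1.    ] y [-0.2511  0.968   0.0002] F [-0.1468  0.0943  0.3958] op 0.03069432980638743 g 0.0
q [-0.6861  0.2147  0.2521  1.8398 -0.0599  1.0933  1.4125]
```

View pics/c2.png

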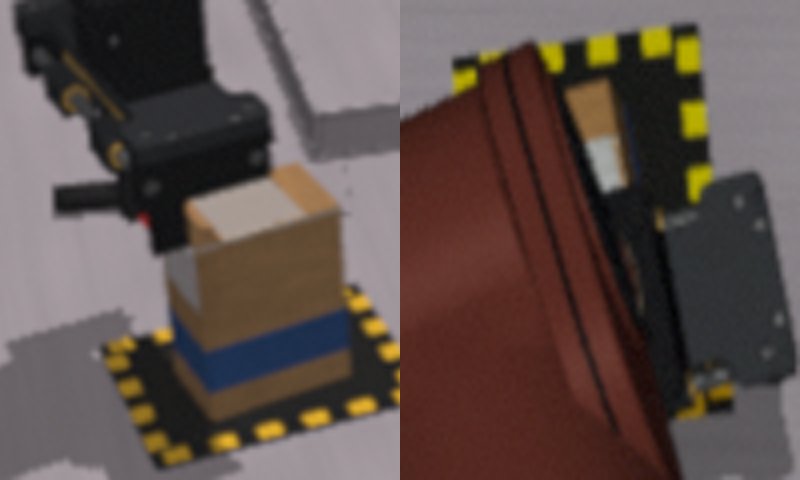

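The pads straddle the tab: in the side crop it is the red patch at (145,215) between the fingers. I'll close on it and begin the arc.

{"name": "arm_command", "arguments": {"steps": [0, 0, 0, 0, 0.8, 0, 0, 0, 0, 0.8, 0, 0, 0, 0, 0.8, 0, 0, 0, 0, 0.8]}}

```text
time_s: 3.1
position: [0.513, 0.2066, 0.1322]
ee_rot: [[-0.968, -0.252, 0.001], [-0.252, 0.968, 0.0], [-0.001, -0.0, -1.0]]
contact_force: [0.1, -2.5, 4.9]
opening: 0.0127
gripper_force: 30.0
```

{"name": "arm_command", "arguments": {"steps": [0.36, 0, 0.08, 0, 0.8, 0.35, 0, 0.13, 0, 0.8, 0.35, 0, 0.15, 0, 0.8, 0.33, 0, 0.17, 0, 0.8, 0.31, 0, 0.2, 0, 0.8, 0.31, 0, 0.21, 0, 0.8, 0, 0, 0, 0, 0.8]}}

```text
time_s: 3.8
position: [0.4937, 0.2019, 0.1228]
ee_rot: [[-0.968, -0.252, 0.002], [-0.252, 0.968, 0.001], [-0.002, 0.0, -1.0]]
contact_force: [3.1, -0.5, 4.6]
opening: 0.0133
gripper_force: 30.0
```

Run:
```python
from h import *
st()
a=manip.get_image("side")[150:270,190:330];b=manip.get_image("top")[220:320,200:300]
cv2.imwrite("pics/c3.png",np.hstack([cv2.resize(a,(560,480),interpolation=cv2.INTER_CUBIC)[:,40:440],cv2.resize(b,(400,480),interpolation=cv2.INTER_CUBIC)])[:,:,::-1])
```

```text
t 3.8 p [0.4937 0.2019 0.1228] z [ 0.0021  0.0009 -1.    ] y [-0.252   0.9677  0.0004] F [ 3.1264 -0.5178  4.6466] op 0.013279262144772751 g 29.998181462287903
q [-0.6942  0.1845  0.2474  1.8971 -0.0513  1.0637  1.3996]
```

View pics/c3.png

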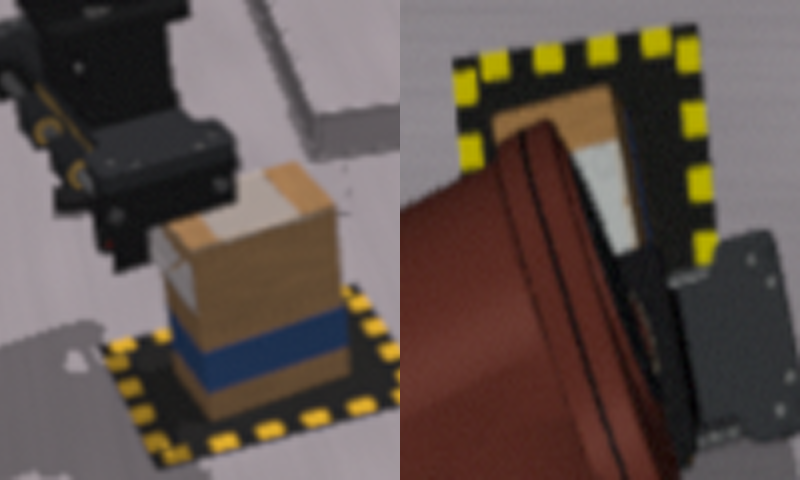

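The spout is following and the carton hasn't moved. I'll continue the arc.

{"name": "arm_command", "arguments": {"steps": [0.29, 0, 0.23, 0, 0.8, 0.28, 0, 0.25, 0, 0.8, 0.25, 0, 0.28, 0, 0.8, 0.23, 0, 0.29, 0, 0.8, 0.21, 0, 0.3, 0, 0.8, 0.2, 0, 0.32, 0, 0.8, 0.17, 0, 0.34, 0, 0.8, 0.15, 0, 0.34, 0, 0.8]}}

```text
time_s: 4.7
position: [0.4756, 0.1972, 0.0983]
ee_rot: [[-0.968, -0.252, -0.0], [-0.252, 0.968, -0.0], [0.0, -0.0, -1.0]]
contact_force: [2.3, -0.4, 4.2]
opening: 0.0129
gripper_force: 30.0
```

{"name": "arm_command", "arguments": {"steps": [0.11, 0, 0.35, 0, 0.8, 0.1, 0, 0.36, 0, 0.8, 0.07, 0, 0.36, 0, 0.8, 0.05, 0, 0.37, 0, 0.8, 0.02, 0, 0.36, 0, 0.8, 0, 0, 0.3, 0, 0.8, 0, 0, 0, 0, 0.8]}}

```text
time_s: 5.4
position: [0.4718, 0.1963, 0.0774]
ee_rot: [[-0.968, -0.252, -0.002], [-0.252, 0.968, -0.0], [0.002, -0.0, -1.0]]
contact_force: [-2.3, -1.7, 10.1]
opening: 0.0133
gripper_force: 30.0
```

Run:
```python
from h import *
st()
a=manip.get_image("side")[150:270,190:330];b=manip.get_image("top")[220:320,200:300]
cv2.imwrite("pics/c4.png",np.hstack([cv2.resize(a,(560,480),interpolation=cv2.INTER_CUBIC)[:,40:440],cv2.resize(b,(400,480),interpolation=cv2.INTER_CUBIC)])[:,:,::-1])
```

```text
t 5.4 p [0.4718 0.1963 0.0774] z [-0.0016 -0.0004 -1.    ] y [-0.2523  0.9676 -0.    ] F [-2.3395 -1.6672 10.0589] op 0.013252807515542664 g 30.011078417301178
q [-0.6974  0.1984  0.239   1.9868 -0.0572  0.9642  1.3957]
```

View pics/c4.png

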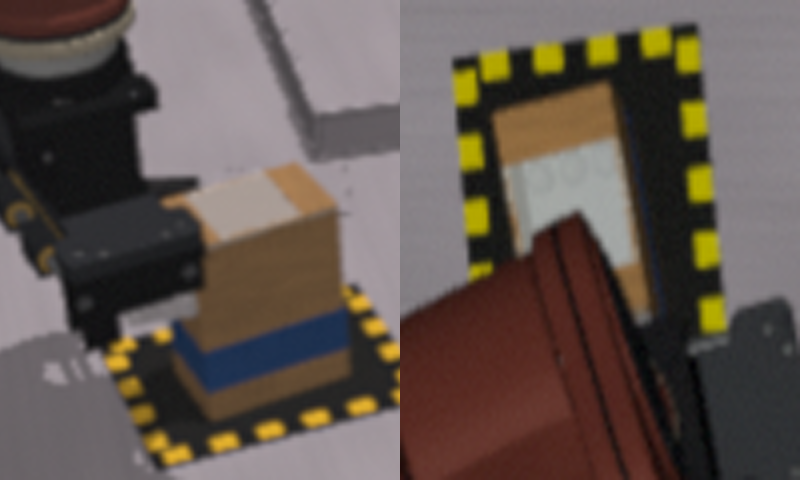

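The spout is out almost flat: in the side crop the plate is at (160,315), and the carton hasn't moved. I'll release it and lift. Then I'll test, with the gripper empty, how the arm behaves past its reach, since pouring needs a tilt and the rows only command shifts and spin.

{"name": "arm_command", "arguments": {"steps": [0, 0, 0, 0, 3, 0, 0, 0, 0, 3, 0, 0, 0, 0, 3, 0, 0, -3, 0, 4, 0, 0, -4, 0, 6, 0, 0, -4.5, 0, 8.7, 0, 0, -4.5, 0, 8.7]}}

```text
time_s: 6.2
position: [0.4718, 0.1961, 0.2389]
ee_rot: [[-0.968, -0.252, -0.001], [-0.252, 0.968, -0.001], [0.001, -0.0, -1.0]]
contact_force: [1.2, 1.0, 0.1]
opening: 0.0544
gripper_force: 0.0
```

{"name": "arm_command", "arguments": {"steps": [-4.5, 0, 0, 0, 8.7, -4.5, 0, 0, 0, 8.7, -4.5, 0, 0, 0, 8.7, -4.5, 0, 0, 0, 8.7, -4.5, 0, 0, 0, 8.7, -4.5, 0, 0, 0, 8.7, -4.5, 0, 0, 0, 8.7, -4.5, 0, 0, 0, 8.7, -4.5, 0, 0, 0, 8.7, -4.5, 0, 0, 0, 8.7]}}

```text
time_s: 7.2
position: [0.8624, 0.2927, 0.2358]
ee_rot: [[-0.972, -0.233, 0.001], [-0.233, 0.972, 0.017], [-0.005, 0.016, -1.0]]
contact_force: [2.3, -3.1, -0.2]
opening: 0.0871
gripper_force: 0.0
```

Run:
```python
from h import *
st()
```

```text
t 7.2 p [0.8624 0.2927 0.2358] z [ 0.0013  0.0169 -0.9999] y [-0.2329  0.9724  0.0161] F [ 2.3114 -3.1178 -0.1755] op 0.08706348844462317 g 0.0
q [-0.4608  1.0457  0.4803  0.3724 -0.4353  1.7536  1.5142]
```

{"name": "arm_command", "arguments": {"steps": [-4.5, 0, 0, 0, 8.7, -4.5, 0, 0, 0, 8.7, -4.5, 0, 0, 0, 8.7, -4.5, 0, 0, 0, 8.7]}}

```text
time_s: 7.6
position: [0.9118, 0.2799, 0.2212]
ee_rot: [[-0.977, -0.199, 0.072], [-0.197, 0.98, 0.043], [-0.079, 0.028, -0.996]]
contact_force: [-0.0, -2.1, 0.3]
opening: 0.0868
gripper_force: 0.0
```

Run:
```python
from h import *
st()
```

```text
t 7.6 p [0.9118 0.2799 0.2212] z [ 0.0723  0.043  -0.9965] y [-0.1994  0.9795  0.0278] F [-0.0318 -2.1254  0.2998] op 0.08681512414385219 g 0.0
q [-0.4528  1.2083  1.2788  0.2541 -1.2269  1.7704  1.5641]
```

{"name": "arm_command", "arguments": {"steps": [-4.5, 0, 0, 0, 8.7, -4.5, 0, 0, 0, 8.7, -4.5, 0, 0, 0, 8.7, -4.5, 0, 0, 0, 8.7, -4.5, 0, 0, 0, 8.7, -4.5, 0, 0, 0, 8.7]}}

```text
time_s: 8.2
position: [0.9936, 0.2805, 0.2012]
ee_rot: [[-0.946, -0.201, 0.254], [-0.182, 0.979, 0.095], [-0.267, 0.044, -0.963]]
contact_force: [-0.1, 0.8, -0.6]
opening: 0.0871
gripper_force: 0.0
```

{"name": "arm_command", "arguments": {"steps": [4.5, 0, 0, 0, 8.7, 4.5, 0, 0, 0, 8.7, 4.5, 0, 0, 0, 8.7, 4.5, 0, 0, 0, 8.7]}}

```text
time_s: 8.6
position: [0.8874, 0.2611, 0.1768]
ee_rot: [[-0.943, -0.199, 0.267], [-0.179, 0.979, 0.098], [-0.281, 0.044, -0.959]]
contact_force: [2.1, 0.8, 2.4]
opening: 0.087
gripper_force: 0.0
```

Run:
```python
from h import *
st()
```

```text
t 8.6 p [0.8874 0.2611 0.1768] z [ 0.2672  0.0978 -0.9587] y [-0.1988  0.979   0.0444] F [2.1435 0.7599 2.3532] op 0.08704371434387137 g 0.0
q [-0.8608  1.1087  1.3741  1.0431 -1.2167  1.3919  1.9266]
```

The tilt mechanism works. Pushing past the reach limit leans the fingers outward, and the lean stays after retreating (16.5° now).

The plan is to use the inner limit to lean the fingers toward the robot by about 26° and grasp the carton that way. A 180° spin about the leaning tool axis then tips the carton about 52° toward its spout, and spinning back stands it up again. First I'll test the inner limit with the gripper empty.

{"name": "arm_command", "arguments": {"steps": [4, -0.2, -2, 0, 8.7, 4, -0.2, -2, 0, 8.7, 4, -0.2, -2, 0, 8.7, 4, -0.2, -2, 0, 8.7, 4, -0.2, -2, 0, 8.7, 4, -0.2, -2, 0, 8.7, 4, -0.2, -2, 0, 8.7, 4, -0.2, -2, 0, 8.7, 4, -0.2, -2, 0, 8.7, 4, -0.2, -2, 0, 8.7]}}

```text
time_s: 9.6
position: [0.5339, 0.1749, 0.2387]
ee_rot: [[-0.961, -0.188, 0.204], [-0.173, 0.981, 0.087], [-0.216, 0.048, -0.975]]
contact_force: [-2.2, -0.5, -0.5]
opening: 0.0871
gripper_force: 0.0
```

Run:
```python
from h import *
st()
```

```text
t 9.6 p [0.5339 0.1749 0.2387] z [ 0.204   0.0871 -0.9751] y [-0.1875  0.9811  0.0484] F [-2.1786 -0.5285 -0.4832] op 0.08707161714934307 g 0.0
q [-1.6687 -0.1699  1.1945  1.9052  0.1938  1.0809  1.2202]
```

{"name": "arm_command", "arguments": {"steps": [4, 0, -0.8, 0, 8.7, 4, 0, -0.8, 0, 8.7, 4, 0, -0.8, 0, 8.7, 4, 0, -0.8, 0, 8.7, 4, 0, -0.8, 0, 8.7]}}

```text
time_s: 10.1
position: [0.4016, 0.1493, 0.2414]
ee_rot: [[-0.96, -0.191, 0.206], [-0.174, 0.98, 0.099], [-0.22, 0.06, -0.974]]
contact_force: [0.2, -0.2, 1.0]
opening: 0.0874
gripper_force: 0.0
```

Run:
```python
from h import *
st()
```

```text
t 10.1 p [0.4016 0.1493 0.2414] z [ 0.2057  0.0994 -0.9736] y [-0.191   0.9798  0.0597] F [ 0.1676 -0.1861  1.0047] op 0.08743684038404048 g 0.0
q [-0.9782 -0.3783  0.3993  2.1325  0.1937  1.1361  1.1067]
```

{"name": "arm_command", "arguments": {"steps": [4, 0, -0.5, 0, 8.7, 4, 0, -0.5, 0, 8.7, 4, 0, -0.5, 0, 8.7, 4, 0, -0.5, 0, 8.7, 4, 0, -0.5, 0, 8.7, 4, 0, -0.5, 0, 8.7]}}

```text
time_s: 10.7
position: [0.3567, 0.1352, 0.2264]
ee_rot: [[-0.968, -0.169, 0.183], [-0.156, 0.984, 0.086], [-0.195, 0.055, -0.979]]
contact_force: [-0.2, -1.6, 0.4]
opening: 0.087
gripper_force: 0.0
```

Run:
```python
from h import *
st()
```

```text
t 10.7 p [0.3567 0.1352 0.2264] z [ 0.1832  0.0863 -0.9793] y [-0.1695  0.984   0.055 ] F [-0.1658 -1.643   0.3768] op 0.08698968193313758 g 0.0
q [-0.3142 -0.381  -0.1309  2.1916 -0.0537  1.1245  1.3134]
```

{"name": "arm_command", "arguments": {"steps": [5, 0, 0, 0, 8.7, 5, 0, 0, 0, 8.7, 5, 0, 0, 0, 8.7, 5, 0, 0, 0, 8.7, 5, 0, 0, 0, 8.7, 5, 0, 0, 0, 8.7, 5, 0, 0, 0, 8.7, 5, 0, 0, 0, 8.7]}}

```text
time_s: 11.5
position: [0.2412, 0.1595, 0.1295]
ee_rot: [[-0.977, -0.211, 0.006], [-0.211, 0.976, 0.053], [-0.017, 0.05, -0.999]]
contact_force: [-0.5, 0.5, 1.4]
opening: 0.0871
gripper_force: 0.0
```

Run:
```python
from h import *
st()
```

```text
t 11.5 p [0.2412 0.1595 0.1295] z [ 0.0062  0.0529 -0.9986] y [-0.2115  0.9761  0.0504] F [-0.4953  0.4528  1.3577] op 0.08706485335836991 g 0.0
q [-0.4053 -0.3803 -0.2282  2.378  -0.1385  1.1028  1.2252]
```

{"name": "arm_command", "arguments": {"steps": [5, -1, -0.7, 0, 8.7, 5, -1, -0.7, 0, 8.7, 5, -1, -0.7, 0, 8.7, 5, -1, -0.7, 0, 8.7, 5, -1, -0.7, 0, 8.7, 5, -1, -0.7, 0, 8.7]}}

```text
time_s: 12.1
position: [0.1203, 0.1327, 0.1398]
ee_rot: [[-0.935, -0.176, -0.308], [-0.169, 0.984, -0.05], [0.312, 0.005, -0.95]]
contact_force: [-0.0, -0.7, -0.3]
opening: 0.087
gripper_force: 0.0
```

Run:
```python
from h import *
st()
```

```text
t 12.1 p [0.1203 0.1327 0.1398] z [-0.3082 -0.0499 -0.95  ] y [-0.1761  0.9843  0.0055] F [-0.045  -0.7173 -0.2701] op 0.08697593562773336 g 0.0
q [-0.6636 -0.3804 -0.0604  2.3976 -0.1909  1.3997  1.0908]
```

Run:
```python
from h import *
print(onz("side",[[62,306],[50,395]],.015))
for z in(.05,.15):print(onz("side",[[30,345],[20,300]],z))
a=manip.get_image("side");cv2.imwrite("pics/s5.png",np.hstack([cv2.resize(a[100:420,0:200],(400,600)),])[:,:,::-1])
```

```text
[[ 0.117   0.102   0.015 ]
 [ 0.1245 -0.1306  0.015 ]]
[[ 0.0869 -0.0347  0.05  ]
 [ 0.0442  0.1009  0.05  ]]
[[ 0.1383 -0.1415  0.15  ]
 [ 0.1018 -0.0256  0.15  ]]
```

View pics/s5.png

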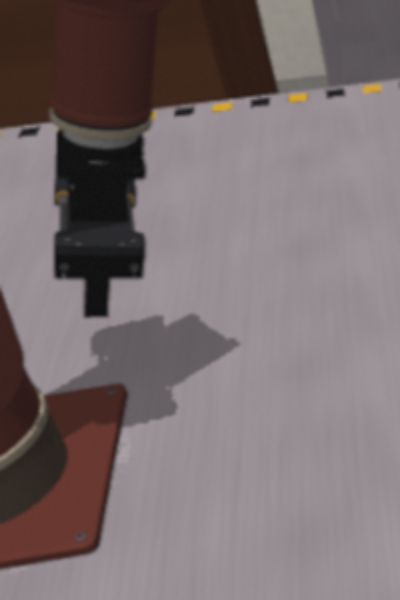

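The picture shows the gripper leaning toward the base, with the base column in the lower left and still clear. I'll close the fingers for clearance and push a few more degrees of lean.

{"name": "arm_command", "arguments": {"steps": [0, 0, 0, 0, 1, 0, 0, 0, 0, 1, 0, 0, 0, 0, 1, 0, 0, 0, 0, 1, 0, 0, 0, 0, 1, 0, 0, 0, 0, 1, 5, -1.5, -1, 0, 1, 5, -1.5, -1, 0, 1]}}

```text
time_s: 12.95
position: [0.0686, 0.1147, 0.1653]
ee_rot: [[-0.866, -0.172, -0.469], [-0.151, 0.985, -0.084], [0.477, -0.002, -0.879]]
contact_force: [0.7, 0.4, -0.7]
opening: 0.0312
gripper_force: 0.0
```

Run:
```python
from h import *
st()
```

```text
t 12.95 p [0.0686 0.1147 0.1653] z [-0.4694 -0.0836 -0.879 ] y [-0.1724  0.985  -0.0017] F [ 0.6571  0.3673 -0.7285] op 0.031211387194608232 g 0.0
q [-0.7208 -0.3804  0.0109  2.397  -0.2417  1.5616  1.0881]
```

The lean is 28.5°, so a 180° spin gives a tilt of about 57°. I'll retreat and go over to the pre-grasp pose above the carton.

{"name": "arm_command", "arguments": {"steps": [-3.73, 0.16, -2.98, 0, 8.7, -3.73, 0.16, -2.98, 0, 8.7, -3.73, 0.16, -2.98, 0, 8.7, -3.73, 0.16, -2.98, 0, 8.7, -3.73, 0.16, -2.98, 0, 8.7, -3.73, 0.16, -2.98, 0, 8.7, -3.73, 0.16, -2.98, 0, 8.7, -3.73, 0.16, -2.98, 0, 8.7, -3.73, 0.16, -2.98, 0, 8.7, -3.73, 0.16, -2.98, 0, 8.7]}}

```text
time_s: 13.95
position: [0.5311, 0.2123, 0.2501]
ee_rot: [[-0.867, -0.173, -0.467], [-0.152, 0.985, -0.083], [0.474, -0.002, -0.88]]
contact_force: [0.7, 0.1, 1.3]
opening: 0.0866
gripper_force: 0.0
```

{"name": "arm_command", "arguments": {"steps": [-3.73, 0.16, -2.98, -2.35, 8.7, -3.73, 0.16, -2.98, -2.35, 8.7, 0, 0, 0, 0, 8.7]}}

```text
time_s: 14.25
position: [0.6235, 0.2334, 0.2621]
ee_rot: [[-0.85, -0.243, -0.468], [-0.23, 0.969, -0.085], [0.475, 0.035, -0.879]]
contact_force: [-0.3, -1.0, -1.0]
opening: 0.0867
gripper_force: 0.0
```

```bash
cat >> h.py <<'E'
def goto(tgt):
    s=st();R=np.array(s['ee_rot']);print('tool cm',(R.T@(np.array(tgt)-np.array(s['position'])))*100)
E
python3 - <<'E'
from h import *
t=np.array([-.469,-.084,-.879]);G=np.array([.569,.2215,.098])
goto(G+.008*t-.12*t);goto(G+.008*t)
E
```

```text
t 14.25 p [0.6235 0.2334 0.2621] z [-0.4683 -0.0852 -0.8795] y [-0.2427  0.9695  0.0353] F [-0.314  -1.0175 -1.0186] op 0.08665085982618938 g 0.0
q [-0.4844  0.7635  0.2398  0.8706 -0.2291  2.0149  1.5105]
tool cm [-2.8898 -0.4298  5.8887]
t 14.25 p [0.6235 0.2334 0.2621] z [-0.4683 -0.0852 -0.8795] y [-0.2427  0.9695  0.0353] F [-0.314  -1.0175 -1.0186] op 0.08665085982618938 g 0.0
q [-0.4844  0.7635  0.2398  0.8706 -0.2291  2.0149  1.5105]
tool cm [-2.8834 -0.4136 17.8866]
```

{"name": "arm_command", "arguments": {"steps": [-2.9, -0.4, 2, 0, 8.7, 0, 0, 4, 0, 8.7, 0, 0, 3, 0, 8.7, 0, 0, 3, 0, 8.7, 0, 0, 0, 0, 8.7]}}

```text
time_s: 14.75
position: [0.5855, 0.2247, 0.1442]
ee_rot: [[-0.847, -0.241, -0.473], [-0.229, 0.97, -0.085], [0.479, 0.036, -0.877]]
contact_force: [0.7, -0.9, 1.1]
opening: 0.0867
gripper_force: 0.0
```

Run:
```python
from h import *
t=np.array([-.469,-.084,-.879]);G=np.array([.569,.2215,.098])
goto(G+.008*t)
a=manip.get_image("side")[130:270,190:330];b=manip.get_image("top")[210:330,190:310]
cv2.imwrite("pics/c6.png",np.hstack([cv2.resize(a,(400,400),interpolation=cv2.INTER_CUBIC),cv2.resize(b,(400,400),interpolation=cv2.INTER_CUBIC)])[:,:,::-1])
```

```text
t 14.75 p [0.5855 0.2247 0.1442] z [-0.4729 -0.0851 -0.877 ] y [-0.2414  0.9698  0.0361] F [ 0.6839 -0.8924  1.1323] op 0.08674006857693922 g 0.0
q [-0.5121  0.7261  0.226   1.1741 -0.2132  1.7559  1.5346]
tool cm [-0.748  -0.0766  5.6559]
```

View pics/c6.png

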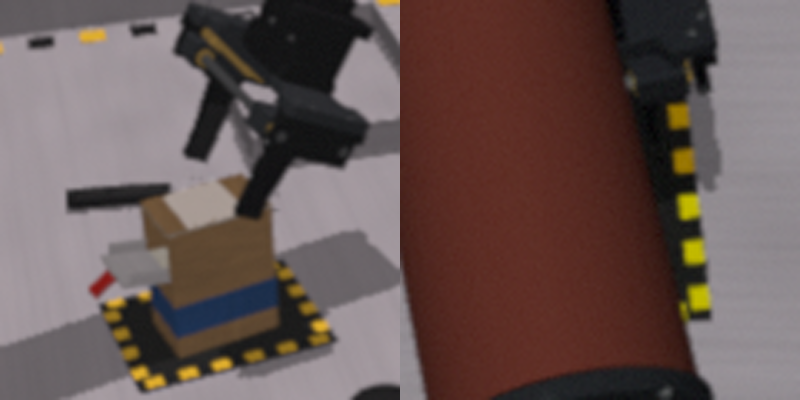

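The side crop shows the spout out at (130,262), with the tab at (102,283). The fingers straddle the carton's width. I'll descend and grip.

{"name": "arm_command", "arguments": {"steps": [-0.75, -0.1, 1, 0, 8.7, 0, 0, 2.6, 0, 8.7, 0, 0, 2, 0, 8.7, 0, 0, 0, 0, 5, 0, 0, 0, 0, 5, 0, 0, 0, 0, 5, 0, 0, 0, 0, 5, 0, 0, 0, 0, 5]}}

```text
time_s: 15.65
position: [0.5701, 0.2212, 0.0955]
ee_rot: [[-0.852, -0.241, -0.465], [-0.23, 0.97, -0.083], [0.471, 0.036, -0.881]]
contact_force: [1.1, -0.9, 4.1]
opening: 0.0564
gripper_force: 29.7
```

Run:
```python
from h import *
st()
```

```text
t 15.65 p [0.5701 0.2212 0.0955] z [-0.4654 -0.083  -0.8812] y [-0.2414  0.9698  0.0362] F [ 1.0987 -0.8662  4.147 ] op 0.056404108962667315 g 29.701814645140985
q [-0.5201  0.7251  0.2196  1.2763 -0.2124  1.6465  1.5428]
```

Gripped at 29.7 N. Now I'll work out the pour geometry from this grasp.

```bash
cat > geo.py <<'E'
from h import *
from scipy.spatial.transform import Rotation as Ro
P0=np.array([.5701,.2212,.0955]);R0=np.array([[-.852,-.241,-.465],[-.23,.97,-.083],[.471,.036,-.881]]);R0=Ro.from_matrix(R0).as_matrix()
C=np.array([.569,.2215,.063]);Rc=Ro.from_euler('z',14.6,degrees=True).as_matrix()
Rtc=R0.T@Rc;ptc=R0.T@(C-P0)
F=dict(lip=[-.084,0,.022],tab=[-.105,0,.004],botf=[-.045,0,-.06],botb=[.045,0,-.06],topb=[.045,0,.06],topf=[-.045,0,.06])
def carton(P,R):
    Rw=R@Rtc;c=P+R@ptc;return Rw,{k:c+Rw@np.array(v) for k,v in F.items()}
E
python3 - <<'E'
from geo import *
for sg in(1,-1):
  for f in range(0,181,30):
    R=R0@Ro.from_euler('z',sg*f,degrees=True).as_matrix();Rw,k=carton(np.zeros(3),R)
    zmin=min((R@ptc+Rw@np.array([a,b,-.06]))[2] for a in(-.045,.045) for b in(-.028,.028))
    print(sg*f,'slope',np.degrees(np.arcsin(Rw[2,0])),'roll',np.degrees(np.arcsin(Rw[2,1])),'tilt',np.degrees(np.arccos(Rw[2,2])),'lip',k['lip'],'zmin',zmin)
print({a:b for a,b in k.items()})
E
```

```text
0 slope -1.853924134430949e-15 roll -4.1143787569984816e-17 tilt 1.2074182697257333e-06 lip [-0.0824 -0.0209 -0.0105] zmin -0.09249999999999997
30 slope 2.1270972417470815 roll -13.876830542488957 tilt 14.045390521578401 lip [-0.0832  0.0152 -0.0135] zmin -0.09829305735572519
60 slope 10.108187324713656 roll -25.096397759670968 tilt 27.323911777574132 lip [-0.0678  0.0462 -0.0245] zmin -0.10236749488293496
90 slope 22.21551385548627 roll -30.23422397086973 tilt 39.026802485850695 lip [-0.0405  0.0636 -0.0406] zmin -0.10363157033660238
120 slope 36.19862322780099 roll -27.177130418023495 tilt 48.29640288246202 lip [-0.0084  0.063  -0.0574] zmin -0.10174657571974523
150 slope 49.11755287305647 roll -17.235568489500906 tilt 54.295908324101376 lip [ 0.0198  0.0443 -0.0706] zmin -0.09721759381768744
180 slope 56.114945368641955 roll -3.738381744599544 tilt 56.37857494409103 lip [ 0.0365  0.0127 -0.0764] zmin -0.09125816167362052
0 slope -1.853924134430949e-15 roll -4.1143787569984816e-17 tilt 1.2074182697257333e-06 lip [-0.0824 -0.0209 -0.0105] zmin -0.09249999999999997
-30 slope 4.249726
[... 338 characters left out ...]
0718 -0.0463] zmin -0.10467336931819006
-120 slope 40.89314195026623 roll 21.0352165851636 tilt 48.29640288246201 lip [ 0.022  -0.0544 -0.0624] zmin -0.10149140214160768
-150 slope 52.470652226275604 roll 10.057400383171013 tilt 54.295908324101376 lip [ 0.0373 -0.0234 -0.0734] zmin -0.09524464729700871
-180 slope 56.114945368641955 roll -3.7383817445995375 tilt 56.37857494409103 lip [ 0.0365  0.0127 -0.0764] zmin -0.09125816167362052
{'lip': array([ 0.0365,  0.0127, -0.0764]), 'tab': array([ 0.0329,  0.0137, -0.1038]), 'botf': array([-0.0513, -0.0061, -0.0894]), 'botb': array([-0.099 , -0.0217, -0.0147]), 'topb': array([-0.0006, -0.0042,  0.0517]), 'topf': array([ 0.047 ,  0.0115, -0.023 ])}
```

The joint limits require the +180° spin. With TCP z at about 0.225 the carton bottom clears the rim throughout, so I'll lift and carry.

{"name": "arm_command", "arguments": {"steps": [0.47, 0.04, -0.88, 0, 5, 1.41, 0.11, -2.64, 0, 5, 2.07, 0.16, -3.88, 0, 5, 2.07, 0.16, -3.88, 0, 5, 0.28, -2, 0.07, 0, 5, 0.42, -3, 0.1, 0, 5]}}

```text
time_s: 16.25
position: [0.5751, 0.1727, 0.2237]
ee_rot: [[-0.851, -0.245, -0.464], [-0.234, 0.969, -0.083], [0.47, 0.038, -0.882]]
contact_force: [0.8, -0.3, -6.2]
opening: 0.0562
gripper_force: 29.8
```

{"name": "arm_command", "arguments": {"steps": [0.55, -3.9, 0.13, 0, 5, 0.55, -3.9, 0.13, 0, 5, 0.55, -3.9, 0.13, 0, 5, 0.55, -3.9, 0.13, 0, 5, 0.55, -3.9, 0.13, 0, 5, 0.55, -3.9, 0.13, 0, 5, 0.55, -3.9, 0.13, 0, 5, 0.55, -3.9, 0.13, 0, 5, 0.55, -3.9, 0.13, 0, 5, 0.35, -2.5, 0.08, 0, 5]}}

```text
time_s: 17.25
position: [0.6135, -0.2107, 0.2223]
ee_rot: [[-0.851, -0.238, -0.468], [-0.226, 0.971, -0.083], [0.474, 0.036, -0.88]]
contact_force: [-0.5, -0.9, -4.3]
opening: 0.0559
gripper_force: 29.8
```

Run:
```python
from geo import *
goto([.62,-.25,.23])
B=np.array([.612,-.199,0])
a=manip.get_image("side");cv2.imwrite("pics/s7.png",a[100:460,120:480][:,:,::-1])
```

```text
t 17.25 p [ 0.6135 -0.2107  0.2223] z [-0.4685 -0.0827 -0.8796] y [-0.2382  0.9706  0.0356] F [-0.5493 -0.9314 -4.3458] op 0.055949849582527626 g 29.808842953425483
q [-0.0309  0.7075  0.3757  1.0712 -0.0156  1.8444  2.1348]
tool cm [ 0.7051 -3.944  -0.6527]
```

View pics/s7.png

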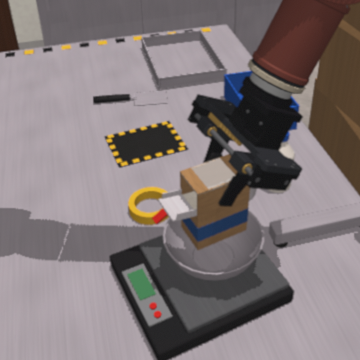

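The carton is held upright above the bowl with the spout at (180,207) in the crop and the balls still inside. I'll compute the tool-frame rows for the combined spin and shift.

Run:
```python
from geo import *
s=manip.read_state();R=np.array(s['ee_rot']);
W=[(0,s['position']),(60,(.62,-.25,.235)),(90,(.62,-.27,.235)),(120,(.605,-.275,.23)),(150,(.574,-.261,.225)),(180,(.5515,-.218,.218))]
for (a,p),(b,q) in zip(W,W[1:]):
    n=7 if a==0 else 5;d=(np.array(q)-np.array(p))/n*100;o=[]
    for i in range(n):
        f=a+(b-a)*i/n
        o.append(np.round((R@Ro.from_euler('z',f,degrees=True).as_matrix()).T@d,2).tolist()+[round((b-a)/n,2),5])
    print(sum(o,[]))
```

```text
[0.11, -0.51, -0.17, 8.57, 5, 0.03, -0.52, -0.17, 8.57, 5, -0.04, -0.52, -0.17, 8.57, 5, -0.12, -0.5, -0.17, 8.57, 5, -0.19, -0.48, -0.17, 8.57, 5, -0.26, -0.45, -0.17, 8.57, 5, -0.33, -0.4, -0.17, 8.57, 5]
[-0.29, -0.27, 0.03, 6.0, 5, -0.32, -0.24, 0.03, 6.0, 5, -0.34, -0.2, 0.03, 6.0, 5, -0.36, -0.17, 0.03, 6.0, 5, -0.38, -0.13, 0.03, 6.0, 5]
[-0.03, -0.23, 0.24, 6.0, 5, -0.05, -0.23, 0.24, 6.0, 5, -0.08, -0.22, 0.24, 6.0, 5, -0.1, -0.21, 0.24, 6.0, 5, -0.12, -0.2, 0.24, 6.0, 5]
[0.15, -0.57, 0.36, 6.0, 5, 0.09, -0.58, 0.36, 6.0, 5, 0.03, -0.59, 0.36, 6.0, 5, -0.03, -0.59, 0.36, 6.0, 5, -0.09, -0.58, 0.36, 6.0, 5]
[0.36, -0.87, 0.26, 6.0, 5, 0.27, -0.91, 0.26, 6.0, 5, 0.17, -0.93, 0.26, 6.0, 5, 0.07, -0.94, 0.26, 6.0, 5, -0.03, -0.94, 0.26, 6.0, 5]
```

{"name": "arm_command", "arguments": {"steps": [0.1, -0.5, -0.17, 8.5, 5, 0.03, -0.5, -0.17, 8.5, 5, -0.04, -0.5, -0.17, 8.5, 5, -0.12, -0.5, -0.17, 8.5, 5, -0.2, -0.5, -0.17, 8.5, 5, -0.26, -0.45, -0.17, 8.5, 5, -0.33, -0.4, -0.17, 8.5, 5]}}

```text
time_s: 18.0
position: [0.6221, -0.2415, 0.235]
ee_rot: [[-0.636, 0.614, -0.468], [0.723, 0.686, -0.082], [0.27, -0.39, -0.88]]
contact_force: [0.3, -0.7, -3.8]
opening: 0.0558
gripper_force: 29.8
```

{"name": "arm_command", "arguments": {"steps": [-0.3, -0.27, 0.03, 6, 5, -0.3, -0.24, 0.03, 6, 5, -0.34, -0.2, 0.03, 6, 5, -0.36, -0.17, 0.03, 6, 5, -0.38, -0.13, 0.03, 6, 5]}}

```text
time_s: 18.5
position: [0.6224, -0.2613, 0.2349]
ee_rot: [[-0.245, 0.849, -0.468], [0.969, 0.234, -0.082], [0.04, -0.473, -0.88]]
contact_force: [-0.2, -0.1, -5.1]
opening: 0.056
gripper_force: 29.8
```

Run:
```python
from geo import *
s=st();Rw,k=carton(np.array(s['position']),np.array(s['ee_rot']));print('slope',np.degrees(np.arcsin(Rw[2,0])),k['lip'])
```

```text
t 18.5 p [ 0.6224 -0.2613  0.2349] z [-0.4676 -0.0818 -0.8802] y [ 0.8493  0.2345 -0.473 ] F [-0.1582 -0.0941 -5.0634] op 0.056016469702923004 g 29.79343327737297
q [-0.1123  0.8235  0.7343  0.9819 -0.2069  1.8854  0.7763]
slope 21.9601856760257 [ 0.5816 -0.1977  0.1947]
```

{"name": "arm_command", "arguments": {"steps": [-0.03, -0.23, 0.24, 6, 5, -0.05, -0.23, 0.24, 6, 5, -0.08, -0.22, 0.24, 6, 5, -0.1, -0.21, 0.24, 6, 5, -0.12, -0.2, 0.24, 6, 5, 0.15, -0.57, 0.36, 6, 5, 0.09, -0.58, 0.36, 6, 5, 0.03, -0.59, 0.36, 6, 5, -0.03, -0.59, 0.36, 6, 5, -0.09, -0.58, 0.36, 6, 5]}}

```text
time_s: 19.5
position: [0.5759, -0.2525, 0.2247]
ee_rot: [[0.613, 0.637, -0.467], [0.687, -0.722, -0.082], [-0.389, -0.271, -0.88]]
contact_force: [0.0, 0.7, -3.9]
opening: 0.0559
gripper_force: 29.8
```

{"name": "arm_command", "arguments": {"steps": [0.36, -0.87, 0.26, 6, 5, 0.27, -0.9, 0.26, 6, 5, 0.17, -0.9, 0.26, 6, 5, 0.07, -0.9, 0.26, 6, 5, -0.03, -0.9, 0.26, 6, 5, 0, 0, 0, 0, 5, 0, 0, 0, 0, 5, 0, 0, 0, 0, 5]}}

```text
time_s: 20.3
position: [0.5538, -0.2117, 0.2186]
ee_rot: [[0.848, 0.25, -0.467], [0.24, -0.967, -0.083], [-0.472, -0.042, -0.88]]
contact_force: [0.5, -0.5, -3.8]
opening: 0.0558
gripper_force: 29.8
```

Run:
```python
from geo import *
s=st();Rw,k=carton(np.array(s['position']),np.array(s['ee_rot']));print('slope',np.degrees(np.arcsin(Rw[2,0])),k)
a=manip.get_image("side")[220:420,220:420];b=manip.get_image("top")[180:330,390:540]
cv2.imwrite("pics/c8.png",np.hstack([cv2.resize(a,(400,400),interpolation=cv2.INTER_CUBIC),cv2.resize(b,(400,400),interpolation=cv2.INTER_CUBIC)])[:,:,::-1])
```

```text
t 20.3 p [ 0.5538 -0.2117  0.2186] z [-0.4668 -0.0828 -0.8805] y [ 0.2504 -0.9672 -0.0419] F [ 0.5411 -0.5276 -3.8033] op 0.05581636255180682 g 29.833257760328706
q [-0.4467  0.8359  1.1617  1.3027 -0.3883  1.7982 -0.6341]
slope 56.17655507244896 {'lip': array([ 0.59  , -0.1983,  0.1422]), 'tab': array([ 0.5863, -0.1972,  0.1148]), 'botf': array([ 0.5023, -0.2178,  0.1293]), 'botb': array([ 0.455 , -0.2343,  0.2041]), 'topb': array([ 0.5534, -0.2162,  0.2703]), 'topf': array([ 0.6007, -0.1997,  0.1956])}
```

View pics/c8.png

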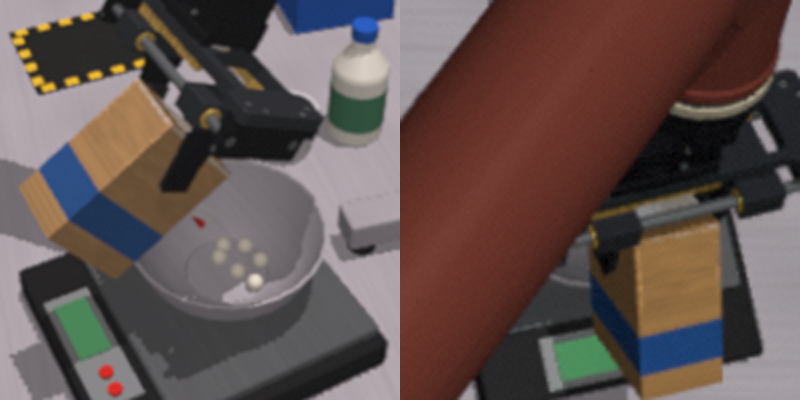

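All six balls are in the bowl (side crop: (223,243), (245,244), (218,257), (260,259), (237,270), (256,281)), and the bowl is still in place. I'll rise and spin back.

{"name": "arm_command", "arguments": {"steps": [-0.7, -0.06, -1.3, 0, 5, -1, -0.1, -1.8, 0, 5, 0, 0, 0, -6, 5, 0, 0, 0, -8.5, 5, 0, 0, 0, -8.5, 5, 0, 0, 0, -8.5, 5, 0, 0, 0, -8.5, 5, 0, 0, 0, -8.5, 5, 0, 0, 0, -8.5, 5, 0, 0, 0, -8.5, 5]}}

```text
time_s: 21.4
position: [0.5534, -0.2119, 0.2554]
ee_rot: [[0.121, 0.876, -0.466], [0.98, -0.179, -0.083], [-0.157, -0.447, -0.881]]
contact_force: [-0.3, 0.4, -4.3]
opening: 0.0559
gripper_force: 29.8
```

{"name": "arm_command", "arguments": {"steps": [0, 0, 0, -8.5, 5, 0, 0, 0, -8.5, 5, 0, 0, 0, -8.5, 5, 0, 0, 0, -8.5, 5, 0, 0, 0, -8.5, 5, 0, 0, 0, -8.5, 5, 0, 0, 0, -8.5, 5, 0, 0, 0, -8.5, 5, 0, 0, 0, -8.5, 5, 0, 0, 0, -8.5, 5]}}

```text
time_s: 22.4
position: [0.5533, -0.2123, 0.2554]
ee_rot: [[-0.862, 0.197, -0.466], [0.265, 0.961, -0.084], [0.432, -0.195, -0.881]]
contact_force: [0.8, 0.3, -5.5]
opening: 0.0558
gripper_force: 29.8
```

{"name": "arm_command", "arguments": {"steps": [0, 0, 0, -8.5, 5, 0, 0, 0, -8.5, 5, 0, 0, 0, -8.5, 5, 0, 0, 0, -3.5, 5, 0, 0, 0, 0, 5]}}

```text
time_s: 22.9
position: [0.5533, -0.2124, 0.2552]
ee_rot: [[-0.851, -0.241, -0.466], [-0.229, 0.97, -0.083], [0.472, 0.036, -0.881]]
contact_force: [0.1, -0.3, -3.9]
opening: 0.0561
gripper_force: 29.8
```

Run:
```python
from geo import *
goto([.5701,.2242,.0955+.15]);s=manip.read_state()
Rw,k=carton(np.array(s['position']),np.array(s['ee_rot']));print(Rw)
```

```text
t 22.9 p [ 0.5533 -0.2124  0.2552] z [-0.4661 -0.0832 -0.8808] y [-0.2411  0.9698  0.036 ] F [ 0.1389 -0.331  -3.9052] op 0.0561360689129981 g 29.840059041744098
q [-0.0692  0.5623  0.4099  1.2338  0.0187  1.8219  2.1551]
tool cm [-11.8907  41.8988  -3.5592]
[[ 0.9678 -0.2518  0.0012]
 [ 0.2518  0.9678  0.0005]
 [-0.0013 -0.0001  1.    ]]
```

{"name": "arm_command", "arguments": {"steps": [-0.5, 1.8, -0.16, 0, 5, -1.08, 3.8, -0.32, 0, 5, -1.08, 3.8, -0.32, 0, 5, -1.08, 3.8, -0.32, 0, 5, -1.08, 3.8, -0.32, 0, 5, -1.08, 3.8, -0.32, 0, 5, -1.08, 3.8, -0.32, 0, 5, -1.08, 3.8, -0.32, 0, 5, -1.08, 3.8, -0.32, 0, 5, -1.08, 3.8, -0.32, 0, 5]}}

```text
time_s: 23.9
position: [0.5676, 0.1656, 0.2462]
ee_rot: [[-0.852, -0.24, -0.466], [-0.227, 0.97, -0.084], [0.472, 0.035, -0.881]]
contact_force: [0.6, 0.0, -4.3]
opening: 0.0557
gripper_force: 29.8
```

{"name": "arm_command", "arguments": {"steps": [-1.08, 3.8, -0.32, 0, 5, -0.5, 1.8, -0.16, 0, 5, 0, 0, 0, 0, 5, 0, 0, 0, 0, 5]}}

```text
time_s: 24.3
position: [0.57, 0.2219, 0.2445]
ee_rot: [[-0.851, -0.241, -0.467], [-0.228, 0.97, -0.084], [0.473, 0.035, -0.88]]
contact_force: [0.4, -0.7, -3.2]
opening: 0.056
gripper_force: 29.8
```

Run:
```python
from geo import *
goto([.5701,.2242,.0965]);s=hsv("side")
# check uprightness: blue band & mat free? carton base edge via band in side view
m=mask(s,(105,120,40),(125,255,255),(180,120,340,260));print(m.sum()//255);p=pts(m);print(cv2.minAreaRect(p),p.min(0),p.max(0))
```

```text
t 24.3 p [0.57   0.2219 0.2445] z [-0.4666 -0.0844 -0.8804] y [-0.2409  0.9699  0.0346] F [ 0.4355 -0.7444 -3.1757] op 0.055995268901625546 g 29.84163613655255
q [-0.534   0.6325  0.2563  1.1191 -0.2133  1.898   1.5171]
tool cm [-7.0635 -0.2946 13.0064]
437
((259.6453857421875, 181.69793701171875), (17.436542510986328, 44.99898910522461), 87.39744567871094) [237. 172.] [282. 191.]
```

```bash
cat > up.py <<'E'
from geo import *
def band(cen):
    m=mask(hsv("side"),(105,120,40),(125,255,255),(180,120,340,270));p=pts(m)
    n=Rc[:,1];q0=np.array(cen)-.028*n
    for nm,f in(('low',max),('up',min)):
        cols=[c for c in np.unique(p[:,0])];e=np.array([[c,f(p[p[:,0]==c,1])] for c in cols])
        o,d=ray("side",e);X=o+d*((q0-o)@n/(d@n))[:,None];u=(X-q0)@Rc[:,0]
        k=(u>-.038)&(u<.038);c=np.polyfit(u[k],X[k,2],1);print(nm,'tilt deg',np.degrees(np.arctan(c[0])),'z',c[1],'u range',u.min(),u.max())
E
python3 - <<'E'
from up import *
s=manip.read_state();band(np.array(s['position'])+np.array(s['ee_rot'])@ptc)
E
```

```text
low tilt deg -0.8449617293634636 z 0.1753877146798521 u range -0.062460403553448125 0.04037028694384445
up tilt deg -0.7804884213503429 z 0.19774256924724382 u range -0.06172788606087764 0.04077334671760349
```

{"name": "arm_command", "arguments": {"steps": [-2.1, -0.1, 3.9, 0, 5, -2.1, -0.1, 3.9, 0, 5, -1.4, -0.1, 2.6, 0, 5, -0.7, 0, 1.3, 0, 5, -0.5, 0, 0.9, 0, 5, -0.2, 0, 0.35, 0, 5, 0, 0, 0, 0, 5]}}

```text
time_s: 25.1
position: [0.5703, 0.2246, 0.0981]
ee_rot: [[-0.851, -0.241, -0.466], [-0.229, 0.97, -0.083], [0.472, 0.037, -0.881]]
contact_force: [0.5, 0.7, -3.0]
opening: 0.0558
gripper_force: 29.9
```

Run:
```python
from up import *
goto([.5701,.2242,.0957]);s=manip.read_state();band(np.array(s['position'])+np.array(s['ee_rot'])@ptc)
```

```text
t 25.1 p [0.5703 0.2246 0.0981] z [-0.4659 -0.0826 -0.881 ] y [-0.2411  0.9698  0.0366] F [ 0.4636  0.663  -2.978 ] op 0.055761068542846425 g 29.850295430078404
q [-0.5336  0.7271  0.2366  1.2706 -0.2235  1.6534  1.5453]
tool cm [-0.0865 -0.0427  0.2211]
low tilt deg -0.43488133265101986 z 0.029588444670681325 u range -0.06230704391609639 0.04366939912953407
up tilt deg -0.6829153656280931 z 0.05036691764433938 u range -0.062037681587444875 0.04452998924232767
```

{"name": "arm_command", "arguments": {"steps": [-0.1, 0, 0.2, 0, 5, -0.03, 0, 0.06, 0, 5, 0, 0, 0, 0, 5]}}

```text
time_s: 25.45
position: [0.5707, 0.225, 0.0965]
ee_rot: [[-0.852, -0.241, -0.464], [-0.23, 0.97, -0.082], [0.47, 0.037, -0.882]]
contact_force: [1.6, -0.2, 5.4]
opening: 0.0561
gripper_force: 29.9
```

It is touching the mat. I'll release and back off along the tool axis.

{"name": "arm_command", "arguments": {"steps": [0, 0, 0, 0, 6, 0, 0, 0, 0, 7, 0, 0, 0, 0, 8.7, 0, 0, 0, 0, 8.7, 0, 0, 0, 0, 8.7, 0, 0, 0, 0, 8.7, 0, 0, -1, 0, 8.7, 0, 0, -2, 0, 8.7, 0, 0, -3, 0, 8.7, 0, 0, -4, 0, 8.7]}}

```text
time_s: 26.45
position: [0.6161, 0.233, 0.1831]
ee_rot: [[-0.85, -0.242, -0.469], [-0.229, 0.97, -0.084], [0.475, 0.036, -0.879]]
contact_force: [0.8, 0.4, -0.7]
opening: 0.087
gripper_force: 0.0
```

{"name": "arm_command", "arguments": {"steps": [0, 0, -4, 0, 8.7, 0, 4, -3, 0, 8.7, 0, 4.5, -2, 0, 8.7, 0, 4.5, 0, 0, 8.7, 0, 4.5, 0, 0, 8.7, 0, 4.5, 0, 0, 8.7, 0, 4.5, 0, 0, 8.7, 0, 0, 0, 0, 8.7, 0, 0, 0, 0, 8.7]}}

```text
time_s: 27.35
position: [0.5784, 0.4877, 0.2572]
ee_rot: [[-0.86, -0.24, -0.45], [-0.234, 0.97, -0.07], [0.453, 0.045, -0.891]]
contact_force: [0.8, -0.3, -0.0]
opening: 0.0869
gripper_force: 0.0
```

Run:
```python
from up import *
st();band([.569,.2245,.063]);t=hsv("top")
def rect(P,z):
    print('rect',cv2.minAreaRect(onz("top",P,z)[:,:2].astype(np.float32)),len(P))
rect(pts(mask(t,(5,60,60),(19,255,255),(215,230,270,300))),.123)
rect(pts(mask(t,(0,0,140),(180,60,255),(224,240,264,283))),.123)
bx=(235,270,265,305);p=pts(mask(t,(0,120,80),(8,255,255),bx)|mask(t,(172,120,80),(180,255,255),bx));print('tab',p.mean(0),onz("top",[p.mean(0)],.074))
gr=cv2.cvtColor(manip.get_image("top"),cv2.COLOR_RGB2GRAY)
print(cv2.HoughCircles(cv2.medianBlur(gr,3)[190:300,405:515],cv2.HOUGH_GRADIENT,1,50,param1=80,param2=20,minRadius=36,maxRadius=50))
# balls: bright blobs in bowl, and bystanders vs first picture
old=cv2.cvtColor(cv2.imread("pics/top0.png"),cv2.COLOR_BGR2GRAY);d=cv2.absdiff(old,gr)>40
n,l,S,c=cv2.connectedComponentsWithStats(d.astype(np.uint8));print([(S[i][4],c[i].round()) for i in range(1,n) if S[i][4]>8])
```

```text
t 27.35 p [0.5784 0.4877 0.2572] z [-0.4496 -0.0699 -0.8905] y [-0.2397  0.9698  0.0449] F [ 0.765  -0.3381 -0.0128] op 0.08692917876777533 g 0.0
q [-0.6339  0.9762 -0.0824  0.4794 -0.1937  2.0898  1.0677]
low tilt deg -0.24549043609421248 z 0.028792573620416845 u range -0.06217179033912281 0.043763055026708984
up tilt deg -0.9231395485947467 z 0.05035587760421787 u range -0.06217179033912281 0.0440515294568057
rect ((0.5677162408828735, 0.226496160030365), (0.0946255475282669, 0.058908719569444656), 13.408129692077637) 749
rect ((0.5664235949516296, 0.22691625356674194), (0.05056128278374672, 0.053795140236616135), 13.568044662475586) 751
tab [nan nan] [[nan nan nan]]
[[[58.5 52.5 45. ]]]
[(np.int32(37302), array([130., 310.])), (np.int32(10), array([470., 237.])), (np.int32(155), array([255., 262.])), (np.int32(190), array([226., 266.])), (np.int32(515), array([248., 297.])), (np.int32(59), array([252., 313.])), (np.int32(20), array([142., 313.])), (np.int32(8509), array([ 67., 439.]))]<stdin>:7: RuntimeWarning: Mean of empty slice.
  ret = um.true_divide(
```

Run:
```python
from up import *
r=[]
for n,bx in(("top",(225,270,275,330)),("side",(205,190,270,260))):
    h=hsv(n);p=pts(mask(h,(0,120,60),(8,255,255),bx)|mask(h,(172,120,60),(180,255,255),bx));r.append(p.mean(0));print(n,len(p),p.mean(0))
T=tri(*r);print(T);H=np.array([.568,.2255,.077])-.045*Rc[:,0];v=T-H;print('out',-v@Rc[:,0],'up',v[2],'angle',np.arctan2(-v@Rc[:,0],v[2])-.227)
```

```text
top 71 [251.8169 312.2253]
side 39 [224.8462 226.9744]
[0.4773 0.2049 0.0775]
out 0.04796744337797452 up 0.0004738148330105385 angle 1.3339188059134384
```

The spout is out to about 1.33 rad and the carton is upright within 2 mm of the mat centre. The bowl hasn't moved and the arm is clear, so I'll hand in.

```bash
python3 -c "
from cell import manip
print(manip.hand_in())"
```

```text
the job is handed in; nothing more can be done
None
```

The job is handed in at about 28 s: the spout is pulled out to about 1.33 of 1.4 rad, all six balls are in the bowl on the scale, and the carton stands upright about 2 mm from the centre of its mat.

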